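Zero a colour meter and hold it on a tilted pen display

TASK

Zero the hand-held colour meter: press it straight down on its white reference tile until its sprung hood is clearly more than half pushed in. Then lift it off, lay the hood flat against the tilted pen display, inside the bright square in the middle of the screen, and press it in the same way, flush all round so that no light gets in. Finish while still holding the meter there with the gripper; never push hard, leave the display as it stands and do not shift the other things on the desk.

Things in the scene. Friction and masses are not known exactly. Their poses are not given: they have to be found in the camera images.
- meter: Hand-held screen colour meter: small upright grey block, 62 mm long (x), 40 mm wide (y), with a black cap, 64 mm high in all, 0.13 to 0.22 kg, standing loose on the desk, hood down. Origin: centre of the hood's rim while the hood is fully out (so at desk level at first); z up through the meter. Below the body stands the hood, an open black rubber collar 48 x 38 mm (x, y).
- grip (a point): Where to grip the meter: between its two flat 40 mm high sides, 40 mm apart along its y; 38 mm above the origin on its axis. The grey body spans 12 to 52 mm above the origin, the smaller cap 52 to 64 mm.
- hood (a joint): How far the meter's sprung hood is pushed up into the body, in m: 0 fully out, 0.006 half in, 0.012 fully in (rim level with the body's underside). It starts to move at 3 N, plus 0.4 N per mm: 5.4 N at half, 6.6 N at 9 mm, 7.8 N fully in; then the body meets the surface, rigidly. The meter's own weight does not move it.
- rim (a point): Centre of the hood's rim, the plane that must lie flush; it moves with the hood. Axes as the meter's.
- tile_top (a point): Centre of the top of the white reference tile, a level 62 mm white square, 12 mm above the desk, in a fixed black base 105 x 84 mm (x, y). z up.
- patch (a point): Centre of the bright square (80 mm) in the middle of the pen display's screen, on the glass, about 140 mm above the desk. z is the outward normal of the glass, x runs up the slope in the glass, y level across it. The glass leans back 17 to 37 degrees from level and faces the robot, more or less.
- panel: The pen display, a flat black slab 330 mm wide (y), 210 mm up the slope (x), 12 mm thick, on a steel stand whose stiff friction hinge keeps the tilt it was given (it slips above about 3 N m). Origin: on the hinge axis, 30 mm straight behind the glass at the bright square. Axes as the bright square's.
- stapler: Bystander: black and grey stapler, 145 x 36 x 55 mm. Origin under its middle.
- dispenser: Bystander: black tape dispenser, 150 x 58 x 80 mm. Origin under its middle.
- mouse: Bystander: white computer mouse, 105 x 60 x 33 mm. Origin under its middle.
- notes: Bystander: block of sticky notes, 76 x 76 x 32 mm. Origin under its middle.
- inkbottle: Bystander: small amber bottle with black cap, diameter 29 mm, 58 mm high. Origin under its middle.
- calculator: Bystander: grey desk calculator, 155 x 105 x 22 mm. Origin under its middle.
- flask: Bystander: olive drinking flask with black cap, diameter 74 mm, 260 mm high. Origin under its middle.
- tile: The fixed black base that carries the reference tile, 105 x 84 x 10 mm (x, y, z). Origin under its middle, on the desk.
Mind the look-alikes: they are no part of the job. Leave any green look-alike of the meter alone. What is shaped like the tile but purple is not meant.

How it is judged:
By the outcome, as a careful person would: the job done as asked, in the order asked, and still so for the second after the job is handed in, while the arm keeps its last pose, push and grip.
It also fails if it takes over 48 s, if anything falls off the work surface, if the arm or the gripper's body presses on something with over 40 N, if the wrist force passes 120 N, or if a joint passes its speed limit or range.

ROBOT

A 6-joint arm with a two-finger parallel gripper is mounted at the origin on the work surface. World frame = base frame: x ahead of the robot, y to its left, z up, the work surface at z = 0. Lengths are in m, angles in rad, forces in N, time in s.
With the tool pointing down it reaches from about 0.35 to 0.975 m from the base axis. Payload 7.1 kg.
Tool frame: the origin (TCP) lies midway between the tips of the shut fingers; the grasp point (between the pads) lies 19 mm behind it; z points along the fingers, y is the line along which they close (so a half turn about z gives the same grasp; the last joint's range is limited). The gripper opens to 88 mm and grips with 3 to 60 N. Pads are 20 mm wide; open, the fingers measure 115 mm over their backs; the gripper's body (75 mm by 178 mm) begins 61 mm behind the grasp point.
Start: joints at [-1.24, 0.423, 1.63, -0, 1.089, -0.019], TCP at [0.214, -0.587, 0.223] pointing down, gripper open.
Joint ranges: [-3, 3], [-0.9, 2.11], [0.09, 2.58], [-1.31, 4.45], [0.11, 2.69], [-2.54, 2.54]. Speed limits (rad/s): [2.39, 2.39, 3.01, 3.14, 3.14, 3.14].

INTERFACE

Orientations are given as a unit quaternion [w, x, y, z].
In Python, from station import move_pose, movel, movej, command_gripper, wait, inverse_kinematics, read_camera, camera_info, MotionError, job_done, get_time, get_joint_pos, get_qvel, get_effort, get_tcp_pos, get_ee_rot, get_ft_force, get_ft_torque, get_grip_width, get_finger_force gives the robot as it stands. Calls block until the motion is done:
- move_pose(position, orientation): joint-space move of the TCP to a pose.
- movel(position, frame=None, v=0.15, until_force=None): straight line of the TCP; frame=None keeps the orientation; v is the mean speed in m/s. With until_force (N) it stops when the force on the tool has changed by that much, and returns True; else False.
- movej(angles): joint-space move.
- command_gripper(opening): opening from 0.0 (shut) to 1.0 (fully open); the grip force is fixed at half the most; returns when the fingers have stopped.
- wait(seconds).
- inverse_kinematics(position, orientation): joint angles nearest the present ones, or None.
- read_camera(name): name is "side" or "top"; returns the picture (384x512x3 uint8, red, green, blue); there is no depth.
- camera_info(name): a dict with "intrinsics" (3x3 intrinsics, pixels), "T" (4x4, takes a point from camera to world coordinates). Camera axes: x right, y up, looking along -z (the intrinsics and any distortion apply to the point x, -y, -z); pixel columns grow to the right and rows downward; lengths in m; the calibration is good to about 2 mm. A picture is of the moment at which its call begins. camera_info takes no time and is no camera call.
A pose or a line that the arm cannot do raises MotionError and nothing moves.
- job_done(): hands the job in; it is judged then, once.
Readings, each from a call of its own:
- get_time(): time.
- get_joint_pos(): joint angles.
- get_qvel(): joint speeds.
- get_effort(): joint torques, N m.
- get_tcp_pos(): TCP position.
- get_ee_rot(): TCP orientation.
- get_ft_force(): force on the tool from outside, world axes, zero at the start.
- get_ft_torque(): the same for the moment, N m.
- get_grip_width(): opening from 0.0 (shut) to 1.0 (fully open).
- get_finger_force(): force on a finger pad.
Only numpy, scipy, OpenCV 4.12 (cv2) and the standard library are available. Lean on these libraries where they do the work, as an engineer would, in place of code of your own. Each camera call takes 0.05 s, during which the arm holds its last target. There are 200 camera calls.

## Working session

There is one attempt and no reset: what is moved stays moved. The work goes in short steps, each a Python script; the robot and the scene stay as the last script left them, time stands still between calls to the robot, and variables do not carry over. Pictures are saved under pics/ and viewed, at most 10 in all, crops included, and the job is handed in when it is done.

```bash
ls; mkdir -p pics; python3 - <<'E'
from station import *
import cv2,numpy as np
np.set_printoptions(precision=4,suppress=True)
for n in("top","side"):
    im=read_camera(n); cv2.imwrite(f"pics/{n}0.png",cv2.resize(im[:,:,::-1],(800,600),interpolation=cv2.INTER_CUBIC))
    cv2.imwrite(f"{n}_raw.png",im[:,:,::-1])
    i=camera_info(n); print(n,i)
print(get_time(),get_ft_force(),get_ee_rot())
E
```

```text
pics
top {'intrinsics': array([[472.1051,   0.    , 253.5782],
       [  0.    , 472.1051, 185.4686],
       [  0.    ,   0.    ,   1.    ]]), 'T': array([[-0.0241,  0.9935, -0.1111,  0.3295],
       [-0.9997, -0.025 , -0.0066,  0.0531],
       [-0.0094,  0.1109,  0.9938,  1.9892],
       [ 0.    ,  0.    ,  0.    ,  1.    ]])}
side {'intrinsics': array([[385.3609,   0.    , 257.6877],
       [  0.    , 385.3609, 191.2113],
       [  0.    ,   0.    ,   1.    ]]), 'T': array([[-0.8426,  0.2909, -0.4531, -0.0336],
       [-0.538 , -0.4199,  0.7309,  0.946 ],
       [ 0.0224,  0.8597,  0.5104,  0.7358],
       [ 0.    ,  0.    ,  0.    ,  1.    ]])}
0.1 [-0.0393 -0.4315  0.6449] [-0.0007  0.9847  0.174  -0.0001]
```

View pics/top0.png

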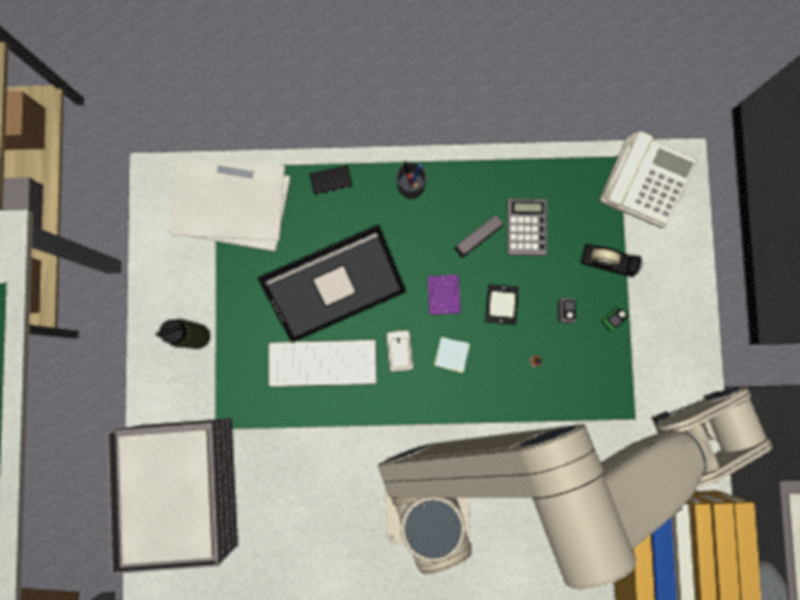

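View pics/side0.png

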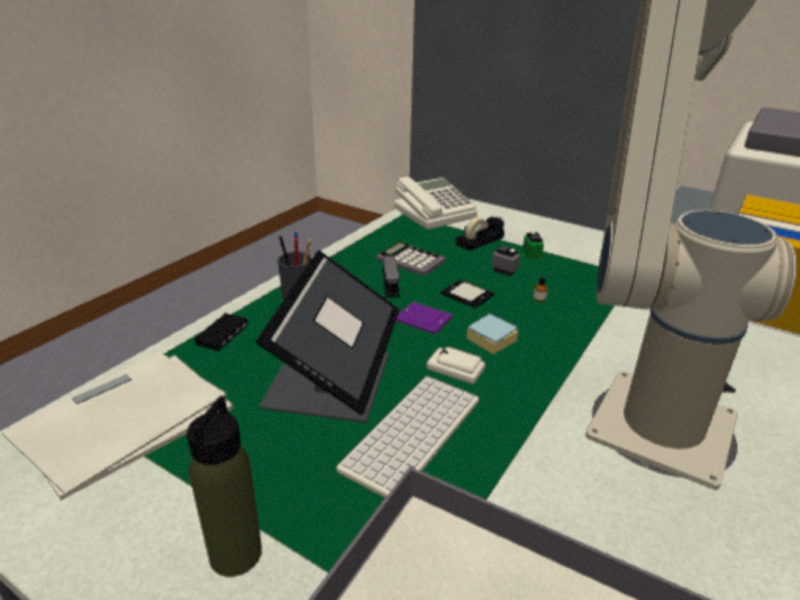

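The top view (800x600 scale) shows the meter at (567,309), the tile at (503,304), the bright patch at (334,286) and the green decoy at (615,318). The side view has the meter at (506,260), the tile at (468,292) and the patch at (339,322). Next I'll extract corners.

```bash
cat > h.py <<'E'
import numpy as np,cv2
from station import *
np.set_printoptions(precision=4,suppress=True)
def proj(n,P):
    i=camera_info(n);T=i["T"];c=(np.atleast_2d(P)-T[:3,3])@T[:3,:3]
    p=np.c_[c[:,0],-c[:,1],-c[:,2]]@i["intrinsics"].T
    return p[:,:2]/p[:,2:]
def pix2z(n,uv,z):
    i=camera_info(n);T=i["T"];d=np.linalg.inv(i["intrinsics"])@[uv[0],uv[1],1]
    d=T[:3,:3]@[d[0],-d[1],-d[2]];return T[:3,3]+d*(z-T[2,3])/d[2]
def quad(im,uv,r):
    """corners of bright blob around uv; half-max threshold on 8x upsampled crop"""
    u,v=map(int,uv);g=cv2.cvtColor(im,cv2.COLOR_RGB2GRAY)[v-r:v+r,u-r:u+r]
    G=cv2.resize(g,None,fx=8,fy=8,interpolation=cv2.INTER_CUBIC)
    c=int(G[8*r-16:8*r+16,8*r-16:8*r+16].mean());b=int(np.percentile(G,20))
    m=(G>(c+b)/2).astype(np.uint8);_,L=cv2.connectedComponents(m);m=(L==L[8*r,8*r]).astype(np.uint8)
    k=max(cv2.findContours(m,0,1)[0],key=cv2.contourArea)
    q=cv2.approxPolyDP(cv2.convexHull(k),0.08*cv2.arcLength(k,True),True)[:,0].astype(float)
    # refine: fit lines on edges
    pts=k[:,0].astype(float);ls=[]
    for a,b2 in zip(q,np.roll(q,-1,0)):
        d=(b2-a)/np.linalg.norm(b2-a);t=(pts-a)@d/np.linalg.norm(b2-a);e=abs((pts-a)@[-d[1],d[0]])
        s=pts[(t>.2)&(t<.8)&(e<12)];vx,vy,x,y=cv2.fitLine(s.astype(np.float32),2,0,.01,.01).ravel();ls.append(np.cross([x,y,1],[x+vx,y+vy,1]))
    C=np.array([np.cross(ls[i-1],ls[i]) for i in range(len(ls))]);C=C[:,:2]/C[:,2:]
    return (C+.5)/8-.5+[u-r,v-r], m.sum()/64
E
python3 - <<'E'
from h import *
t=cv2.imread("top_raw.png")[:,:,::-1];s=cv2.imread("side_raw.png")[:,:,::-1]
S=.64
for nm,im,uv,r in(("patch top",t,(334*S,286*S),20),("patch side",s,(339*S,322*S),26),("tile top",t,(503*S,304*S),13),("tile side",s,(468*S,292*S),14)):
    print(nm,*quad(im,uv,r))
def crop(im,u,v,w,h):
    u*=S;v*=S
    return cv2.resize(im[int(v-h/2):int(v+h/2),int(u-w/2):int(u+w/2),::-1],(400,300),interpolation=cv2.INTER_CUBIC)
M=np.vstack([np.hstack([crop(t,540,308,80,60),crop(t,334,286,120,90)]),np.hstack([crop(s,500,268,80,60),crop(s,330,325,120,90)])])
cv2.imwrite("pics/m1.png",M)
E
```

```text
patch top [[219.1941 170.0039]
 [226.8474 186.6747]
 [208.2726 194.8149]
 [200.0526 178.4521]] 379.578125
patch side [[209.38   190.2239]
 [231.3863 205.9524]
 [224.6649 221.3927]
 [201.2036 204.496 ]] 462.640625
tile top [[314.0199 185.9063]
 [329.3673 187.6581]
 [328.1089 202.1948]
 [312.7213 201.4817]] 232.015625
tile side [[287.3324 186.4718]
 [296.7091 180.0034]
 [310.2419 185.5974]
 [300.9652 192.0433]] 140.421875
```

View pics/m1.png

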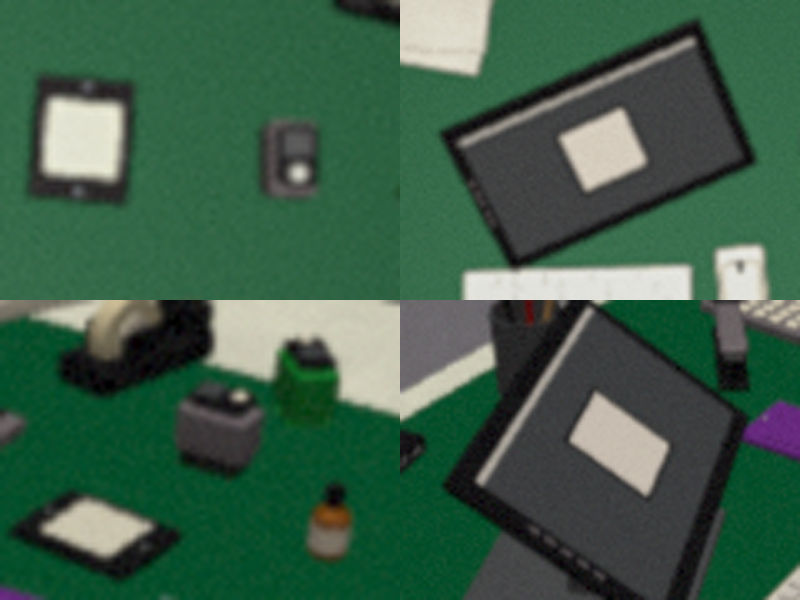

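```bash
cat > fit.py <<'E'
from h import *
from scipy.optimize import least_squares,minimize
from scipy.spatial.transform import Rotation as R
t=cv2.imread("top_raw.png")[:,:,::-1];s=cv2.imread("side_raw.png")[:,:,::-1]
S=.64;IM=dict(top=t,side=s)
sq=np.array([[1,1,0],[1,-1,0],[-1,-1,0],[-1,1,0]])
# ---- patch
def rot(az,tilt): # normal leans from vertical by tilt towards azimuth az
    n=np.array([np.cos(az)*np.sin(tilt),np.sin(az)*np.sin(tilt),np.cos(tilt)])
    y=np.cross(n,[-np.cos(az),-np.sin(az),0]);y/=np.linalg.norm(y);return np.c_[np.cross(y,n),y,n]
Q={n:quad(IM[n],uv,r)[0] for n,uv,r in(("top",(334*S,286*S),20),("side",(339*S,322*S),26))}
c2=lambda x,y,u,v,w=120,h=90:((np.array([x,y])+.5)*w/400-.5)+[int(u*S-w/2),int(v*S-h/2)]
E={"top":[c2(*p,334,286) for p in((45,131),(297,19),(354,160),(115,266))],
   "side":[c2(*p,330,325) for p in((45,185),(190,3),(345,115))]}
def near(a,b): return b[np.argmin(np.linalg.norm(a[:,None]-b[None],axis=2),1)]
def res(p,split=False):
    Rm=rot(p[3],p[4]);o=[];
    for n in Q: o.append((near(Q[n],proj(n,p[:3]+.04*sq@Rm.T))-Q[n]).ravel())
    f=sq*[.105,.165,0]
    for n in E: e=np.array(E[n]);o.append(.3*(near(e,proj(n,p[:3]+f@Rm.T))-e).ravel())
    return o if split else np.concatenate(o)
p0=np.r_[pix2z("top",Q["top"].mean(0),.14),np.pi+.4,.5]
best=min((least_squares(res,np.r_[p0[:3],a,b]) for a in(2.6,3.1,3.6) for b in(.35,.55)),key=lambda r:r.cost)
print("patch",best.x[:3],np.degrees(best.x[3:]),"cost",best.cost);[print(r) for r in res(best.x,True)]
b2=least_squares(lambda p:np.concatenate(res(p,True)[:2]),best.x);print("patch only",b2.x[:3],np.degrees(b2.x[3:]))
# ---- tile
T={n:quad(IM[n],uv,r)[0] for n,uv,r in(("top",(503*S,304*S),13),("side",(468*S,292*S),14))}
def rt(p):
    P=np.r_[p[:2],.012]+.031*sq@R.from_euler("z",p[2]).as_matrix().T
    return np.concatenate([(near(T[n],proj(n,P))-T[n]).ravel() for n in T])
b=least_squares(rt,np.r_[pix2z("top",T["top"].mean(0),.012)[:2],0]);print("tile",b.x[:2],np.degrees(b.x[2]),b.fun)
# ---- meter silhouette
K=8;M={}
for n,uv,r in(("top",(567,309),14),("side",(506,261),18)):
    u,v=int(uv[0]*S),int(uv[1]*S);c=cv2.resize(IM[n][v-r:v+r,u-r:u+r],None,fx=K,fy=K,interpolation=cv2.INTER_CUBIC).astype(float)
    m=((c[...,1]-(c[...,0]+c[...,2])/2)<20).astype(np.uint8)
    _,L=cv2.connectedComponents(m);m=(L==L[K*r,K*r]).astype(np.uint8);M[n]=(m,(u-r,v-r))
def box(x,y,z0,z1): return np.array([[a*x/2,b*y/2,z] for a in(1,-1) for b in(1,-1) for z in(z0,z1)])
B=[box(.062,.040,.012,.052),box(.048,.038,0,.012)]
def model(p,n):
    m,o=M[n];im=np.zeros_like(m);Rz=R.from_euler("z",p[2]).as_matrix()
    for b in B:
        q=(proj(n,np.r_[p[:2],0]+b@Rz.T)-o+.5)*K-.5
        cv2.fillConvexPoly(im,cv2.convexHull((q*16).astype(np.int32)),1,shift=4)
    return im
def cost(p,ns=("top","side")): return sum((model([p[0]/100,p[1]/100,p[2]/10],n)^M[n][0]).sum()/M[n][0].sum() for n in ns)
g=pix2z("top",(567*S,309*S),.04)
for ns in(("top",),("top","side")):
    b=min((minimize(cost,[g[0]*100,g[1]*100,a],args=(ns,),method="Nelder-Mead",options=dict(initial_simplex=np.array([g[0]*100,g[1]*100,a])+np.r_[np.zeros((1,3)),np.eye(3)])) for a in(-1,0,1)),key=lambda r:r.fun)
    p=b.x/[100,100,10];print("meter",ns,p[:2],np.degrees(p[2]),b.fun)
vis=np.hstack([cv2.resize(np.dstack([M[n][0]*255,model(p,n)*255,M[n][0]*0]),(400,400)) for n in M]);cv2.imwrite("pics/meterfit.png",vis)
E
python3 fit.py
```

```text
patch [0.5515 0.2222 0.137 ] [202.4655  35.2404] cost 3.359933623239458
[ 0.1814  0.3103 -0.0496  0.0812  0.155   0.0149  0.5527  0.0806]
[-0.1601  0.0756 -0.179   0.1536 -0.1657 -0.0015 -0.1934  0.2836]
[-0.6382  0.273   0.3284  0.0322  0.5587  0.4751 -0.2779  0.7855]
[-0.0802 -0.502  -1.2008 -1.4616  0.594   0.0269]
patch only [0.5512 0.2225 0.1378] [202.5843  35.2763]
tile [ 0.5045 -0.2155] -6.730029042547754 [ 0.1088  0.7789 -0.5233  0.3782 -0.3852  0.4901  0.2373 -0.1614 -0.1347
 -0.7059 -0.2463 -0.1872 -0.2933 -0.5303 -0.1029 -0.734 ]
meter ('top',) [ 0.483  -0.3827] -2.4394539046250183 0.126548345350342Traceback (most recent call last):
  File "fit.py", line 49, in <module>
    b=min((minimize(cost,[g[0]*100,g[1]*100,a],args=(ns,),method="Nelder-Mead",options=dict(initial_simplex=np.array([g[0]*100,g[1]*100,a])+np.r_[np.zeros((1,3)),np.eye(3)])) for a in(-1,0,1)),key=lambda r:r.fun)
  File "fit.py", line 49, in <genexpr>
    b=min((minimize(cost,[g[0]*100,g[1]*100,a],args=(ns,),method="Nelder-Mead",options=dict(initial_simplex=np.array([g[0]*100,g[1]*100,a])+np.r_[np.zeros((1,
[... 526 characters left out ...]
2]/10],n)^M[n][0]).sum()/M[n][0].sum() for n in ns)
                                          ~~~^^^^^^^^^^^^^^^^^^^^^^^^^^^^^^^^^^^^^^^^^^^^^^^^^^^^^^^^^^^^^^^^^^^^^^^^^^^^^^^^
  File "fit.py", line 46, in <genexpr>
    def cost(p,ns=("top","side")): return sum((model([p[0]/100,p[1]/100,p[2]/10],n)^M[n][0]).sum()/M[n][0].sum() for n in ns)
                                               ~~~~~^^^^^^^^^^^^^^^^^^^^^^^^^^^^^^^
  File "fit.py", line 43, in model
    q=(proj(n,np.r_[p[:2],0]+b@Rz.T)-o+.5)*K-.5
       ~~~~^^^^^^^^^^^^^^^^^^^^^^^^^
  File "h.py", line 5, in proj
    i=camera_info(n);T=i["T"];c=(np.atleast_2d(P)-T[:3,3])@T[:3,:3]
ValueError: time passes only in moves, steps and waits
```

```bash
sed -i 's/^def proj/import functools\ncamera_info=functools.cache(camera_info)\ndef proj/' h.py
sed -i 's/box(.048,.038,0,.012)\]/box(.048,.038,0,.012),box(.05,.032,.052,.064)]/; s/(45,185),(190,3),(345,115)/(45,185),(345,115)/' fit.py; python3 fit.py
```

```text
patch [0.5516 0.2224 0.1374] [202.8585  35.5922] cost 1.4666015298202966
[ 0.0656  0.27   -0.0804 -0.0524  0.1774  0.0067  0.4863  0.17  ]
[-0.2782 -0.0508 -0.3421  0.059  -0.1469 -0.0798 -0.1306  0.1791]
[-0.6606  0.3858  0.249  -0.02    0.5419  0.3548 -0.2254  0.8162]
[ 0.04   -0.5277  0.4562 -0.0012]
patch only [0.5512 0.2225 0.1378] [202.5843  35.2763]
tile [ 0.5045 -0.2155] -6.730029042547754 [ 0.1088  0.7789 -0.5233  0.3782 -0.3852  0.4901  0.2373 -0.1614 -0.1347
 -0.7059 -0.2463 -0.1872 -0.2933 -0.5303 -0.1029 -0.734 ]
meter ('top',) [ 0.483  -0.3827] -2.4394539046250183 0.126548345350342
meter ('top', 'side') [ 0.4822 -0.3845] 3.690468367525145 0.2967492675764777
```

View pics/meterfit.png

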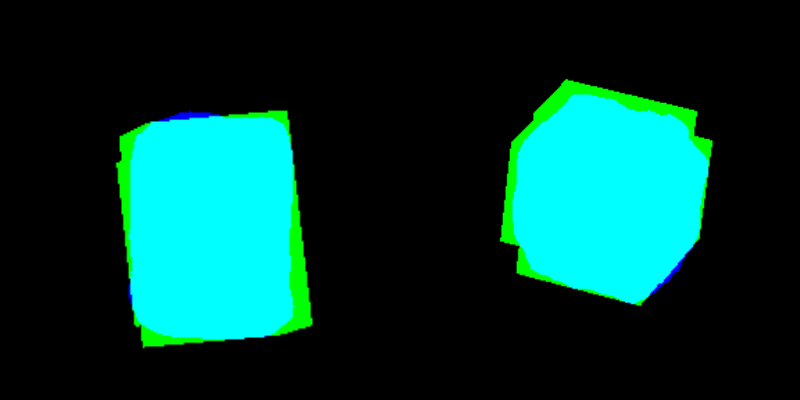

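Left is the top mask and right the side mask, both overlaid on the box model. Position agrees to about 2 mm and the yaw is close to 0 (about -1°). That is good enough to grasp.

```bash
cat >> h.py <<'E'
from scipy.spatial.transform import Rotation as R
def quat(Rm): q=R.from_matrix(Rm).as_quat();return np.r_[q[3],q[:3]]
def tool(Rm): return quat(Rm@np.diag([1,-1,-1.]))   # meter frame -> tool frame
def Rz(d): return R.from_euler("z",d,degrees=True).as_matrix()
def st(l=""): print(l,"t",round(get_time(),2),"tcp",get_tcp_pos(),"F",np.array(get_ft_force()),"M",np.array(get_ft_torque()),"w",round(get_grip_width()*88,2),"ff",round(float(get_finger_force()),1))
E
python3 - <<'E'
from h import *
q=tool(Rz(-1.))
move_pose([.4825,-.3835,.12],q);st("above")
print(movel([.4825,-.3835,.019],v=.1,until_force=8));st("down")
command_gripper(0.0);st("grip")
im=read_camera("side");cv2.imwrite("pics/g.png",cv2.resize(im[120:216,260:388,::-1],(512,384),interpolation=cv2.INTER_CUBIC))
E
```

```text
above t 1.43 tcp [ 0.4823 -0.3842  0.1203] F [ 0.356   0.2385 -0.3226] M [ 0.0082 -0.0301  0.0085] w 87.96 ff 0.0
False
down t 2.58 tcp [ 0.4829 -0.3838  0.0196] F [ 0.2683 -0.0125  1.017 ] M [ 0.0693 -0.0112  0.0355] w 87.98 ff 0.0
grip t 3.38 tcp [ 0.4826 -0.3836  0.019 ] F [-0.1208 -1.0038 -0.2249] M [-0.0467 -0.0094 -0.0078] w 40.09 ff 29.9
```

View pics/g.png

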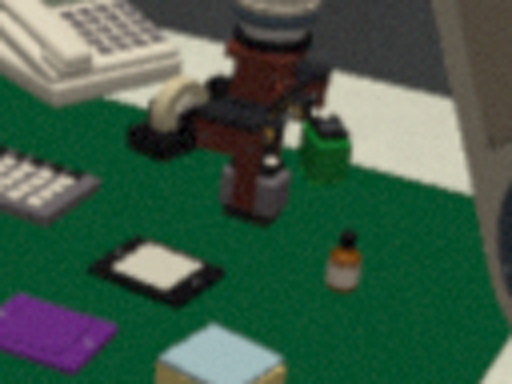

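The side crop shows the grey meter held upright between the fingers at about (255,190), and the width of 40 mm confirms the grip. Next comes the tile.

```bash
cat >> h.py <<'E'
def favg(n=12):
    a=[]
    for _ in range(n): wait(.02);a.append(np.r_[get_ft_force(),get_ft_torque(),get_tcp_pos()])
    return np.mean(a,0)
E
python3 - <<'E'
from h import *
movel([.4825,-.3835,.09],v=.15)
q=tool(Rz(-5.))
x,y=.5045,-.2155
movel([x,y,.06],frame=q,v=.15)
f0=favg();print("free",f0,get_time())
movel([x,y,.035],v=.1)
for z in(.031,.026,.0218):
    print(z,movel([x,y,z],v=.02,until_force=14)); f=favg();print(f-np.r_[f0[:6],0,0,0]);
st()
E
```

```text
free [-0.111   0.2963 -1.796   0.0281  0.0112  0.0105  0.5046 -0.2162  0.0601] 5.5583
0.031 False
[ 0.331  -0.3058 -0.1865  0.0027 -0.0043 -0.0123  0.5046 -0.2155  0.0312]
0.026 False
[-0.8808  0.496   4.7322  0.1395  0.1737 -0.0056  0.5046 -0.2155  0.0261]
0.0218 False
[-1.056   0.3293  6.6128  0.1492  0.1792 -0.0134  0.5046 -0.2155  0.0218]
 t 7.67 tcp [ 0.5046 -0.2155  0.0219] F [-1.6625  0.6912  4.8952] M [0.1678 0.1386 0.0212] w 40.24 ff 29.9
```

Pressed to about 9 mm on the tile: 6.6 N, with contact exactly where expected. Now I'll lift off and go to a standoff at the screen.

```bash
cat >> h.py <<'E'
def rot(az,tilt):
    n=np.array([np.cos(az)*np.sin(tilt),np.sin(az)*np.sin(tilt),np.cos(tilt)])
    y=np.cross(n,[-np.cos(az),-np.sin(az),0]);y/=np.linalg.norm(y);return np.c_[np.cross(y,n),y,n]
P=np.array([.5514,.2225,.1376]);RP=rot(*np.radians([202.7,35.4]))
E
python3 - <<'E'
from h import *
print(RP,np.linalg.det(RP))
n=RP[:,2];q=tool(RP)
print(inverse_kinematics(P+.1*n,q))
movel([.5045,-.2155,.12],v=.15)
movel(P+.12*n+[0,0,.03],frame=q,v=.25)
movel(P+.034*n,v=.12);wait(.3);st()
a=read_camera("side");b=read_camera("top")
r=lambda i,u,v,w,h:cv2.resize(i[v-h//2:v+h//2,u-w//2:u+w//2,::-1],(400,400),interpolation=cv2.INTER_CUBIC)
cv2.imwrite("pics/s.png",np.hstack([r(a,217,205,90,90),r(b,213,182,90,90)]))
E
```

```text
[[ 0.752  -0.3859 -0.5344]
 [ 0.3146  0.9225 -0.2235]
 [ 0.5793 -0.      0.8151]] 1.0
[0.3418 0.1273 2.235  0.1927 0.1651 1.3364]Traceback (most recent call last):
  File "<stdin>", line 7, in <module>
station.MotionError: the arm cannot follow that straight line within its joint ranges
```

```bash
python3 - <<'E'
from h import *
n=RP[:,2];st()
for yaw in(0,180,-90,90,-20,20):
  for d in(.1,.034,.01): print(yaw,d,inverse_kinematics(P+d*n,tool(RP@Rz(yaw))))
E
```

```text
t 10.38 tcp [0.4871 0.1953 0.2652] F [-0.4282 -0.7668 -1.208 ] M [-0.1578  0.4105  0.0184] w 40.26 ff 29.9
0 0.1 [0.3418 0.1273 2.235  0.1927 0.1651 1.3364]
0 0.034 None
0 0.01 None
180 0.1 [ 0.3418  0.1273  2.235   0.1927  0.1651 -1.8052]
180 0.034 None
180 0.01 None
-90 0.1 None
-90 0.034 None
-90 0.01 None
90 0.1 [ 0.3418  0.1273  2.235   0.1927  0.1651 -0.2344]
90 0.034 None
90 0.01 None
-20 0.1 [0.3418 0.1273 2.235  0.1927 0.1651 1.6854]
-20 0.034 None
-20 0.01 None
20 0.1 [0.3418 0.1273 2.235  0.1927 0.1651 0.9873]
20 0.034 None
20 0.01 None
```

```bash
cat > kin.py <<'E'
from h import *
from scipy.optimize import least_squares
d=lambda deg:R.from_euler("z",deg,degrees=True)
def fk(q,k):
    h,o,a,b,c,L=k
    r1=R.from_euler("z",q[0]);r2=r1*R.from_euler("y",q[1]);r3=r2*R.from_euler("y",q[2])
    r6=r3*R.from_euler("z",q[3])*R.from_euler("y",q[4])*R.from_euler("z",q[5])
    return np.array([0,0,h])+r1.apply([o,0,0])+r2.apply([0,0,a])+r3.apply([c,0,b])+r6.apply([0,0,L]),r6
E
python3 - <<'E'
from kin import *
D=[]
for p in([.5,-.2,.1],[.6,.1,.25],[.7,.2,.1],[.45,.3,.4],[.55,0,.2]):
  for RR in(np.eye(3),rot(3.3,.3),rot(2.9,.2)):
    q=inverse_kinematics(p,tool(RR))
    if q is not None:D.append((q,p,RR@np.diag([1,-1,-1.])))
s=least_squares(lambda k:np.concatenate([fk(q,k)[0]-p for q,p,_ in D]),[.3,0,.4,.4,0,.25])
k=s.x;print(len(D),k,abs(s.fun).max(),[(fk(q,k)[1].inv()*R.from_matrix(A)).magnitude().round(3) for q,p,A in D][:4])
np.save("k.npy",k)
n=RP[:,2];q0=np.array(get_joint_pos());print(q0)
lo=np.array([-3,-.9,.09,-1.31,.0,-2.54]);hi=np.array([3,2.11,2.58,4.45,2.69,2.54])
for dd in(.1,.06,.034,.019,.01):
  for g in((.2,.16,1.3),(3.3,.2,-1.8),(1.7,.1,0)):
    A=R.from_matrix(RP@np.diag([1,-1,-1.]))
    def e(q):
        p,r=fk(q,k);return np.r_[10*(p-(P+dd*n)),(r.inv()*A).as_rotvec()]
    s=least_squares(e,np.r_[q0[:3],g],bounds=(lo,hi));print(dd,s.x,s.cost.round(8))
E
```

```text
Traceback (most recent call last):
AttributeError: 'float' object has no attribute 'round'
```

```bash
cat > k2.py <<'E'
from kin import *
D=[]
for p in([.5,-.2,.1],[.6,.1,.25],[.7,.2,.1],[.45,.3,.4],[.55,0,.2]):
  for RR in(np.eye(3),rot(3.3,.3),rot(2.9,.2)):
    q=inverse_kinematics(p,tool(RR))
    if q is not None:D.append((q,p,RR@np.diag([1,-1,-1.])))
s=least_squares(lambda k:np.concatenate([fk(q,k)[0]-p for q,p,_ in D]),[.3,0,.4,.4,0,.25])
k=s.x;print(len(D),k,abs(s.fun).max(),[(fk(q,k)[1].inv()*R.from_matrix(A)).magnitude() for q,p,A in D][:4])
np.save("k.npy",k)
n=RP[:,2];q0=np.array(get_joint_pos());print(q0)
lo=np.array([-3,-.9,.09,-1.31,.0,-2.54]);hi=np.array([3,2.11,2.58,4.45,2.69,2.54])
for dd in(.1,.06,.034,.019,.01):
  for g in((.2,.16,1.3),(3.3,.2,-1.8),(1.7,.1,0)):
    A=R.from_matrix(RP@np.diag([1,-1,-1.]))
    def e(q):
        p,r=fk(q,k);return np.r_[10*(p-(P+dd*n)),(r.inv()*A).as_rotvec()]
    s=least_squares(e,np.r_[q0[:3],g],bounds=(lo,hi));print(dd,s.x,round(float(s.cost),8))
E
python3 k2.py
```

```text
15 [0.3006 0.0024 0.5597 0.4837 0.0745 0.2975] 0.01259029107997638 [1.570796326794896, 1.570796326794897, 1.5707963267948961, 1.5707963267948966]
[0.3393 0.016  2.2125 0.1115 0.2984 1.4182]
0.1 [0.3388 0.1311 2.2426 0.5564 0.1453 2.54  ] 0.00134523
0.1 [ 0.3824  0.1375  2.2869  4.2263  0.     -1.0956] 0.00514753
0.1 [0.3388 0.1311 2.2426 0.5564 0.1453 2.54  ] 0.00134523
0.06 [0.3606 0.2325 2.2136 0.5731 0.0755 2.54  ] 0.0003167
0.06 [ 0.3829  0.2367  2.2359  3.9664  0.     -0.8355] 0.00137899
0.06 [0.3829 0.2367 2.2359 2.1411 0.     0.9898] 0.00137899
0.034 [0.3722 0.2965 2.1904 0.5822 0.038  2.54  ] 3.873e-05
0.034 [ 0.3832  0.2988  2.2015  3.97    0.     -0.8389] 0.00031367
0.034 [0.3722 0.2965 2.1904 0.5822 0.038  2.54  ] 3.873e-05
0.019 [0.3779 0.3326 2.1758 0.6007 0.0188 2.5261] 0.0
0.019 [ 0.3834  0.3338  2.1811  3.6616  0.     -0.5304] 6.843e-05
0.019 [0.3779 0.3326 2.1758 0.6007 0.0188 2.5261] 0.0
0.01 [0.3781 0.3544 2.1684 1.4732 0.0105 1.6537] 0.0
0.01 [ 0.3835  0.3545  2.1687  3.5885  0.     -0.4572] 2.73e-05
0.01 [0.3781 0.3544 2.1684 1.4732 0.0105 1.6537] 0.0
```

Straight-on, the wrist is singular at the screen (j5 ≈ 0). If the tool is pitched by δ about the meter's y, the pads stay flat on its sides, and the wrist should then reach. I'll check which δ works.

```bash
cat >> h.py <<'E'
def pose(o,Rm,delta,push=0.,off=(0,0)):
    """TCP pose for meter with (uncompressed) rim centre at o, pitched grip delta deg"""
    A=R.from_euler("y",delta,degrees=True).as_matrix()
    loc=np.array([off[0],off[1],.038-push])-.019*A[:,2]
    return o+Rm@loc, quat(Rm@A@np.diag([1,-1,-1.]))
E
python3 - <<'E'
from h import *
for d in(8,12,16,20):
  for h in(.07,0,-.009): print(d,h,inverse_kinematics(*pose(P,RP,d,-h)))
  print("desk",inverse_kinematics(*pose(np.array([.4825,-.3835,0]),Rz(0),d)))
E
```

```text
8 0.07 [0.3474 0.1647 2.1462 0.0648 0.3537 1.4667]
8 0 [0.3519 0.3292 2.104  0.0889 0.2315 1.445 ]
8 -0.009 [0.3524 0.3498 2.097  0.0932 0.2179 1.4409]
desk [-0.6511  0.7269  1.6638 -0.111   0.8653  0.9966]
12 0.07 [0.3496 0.1762 2.1032 0.0422 0.4545 1.4901]
12 0 [0.3537 0.3349 2.0613 0.0509 0.3377 1.4837]
12 -0.009 [0.3542 0.3549 2.0544 0.0523 0.3246 1.4826]
desk [-0.6329  0.7489  1.6244 -0.1525  0.9436  1.0384]
16 0.07 [0.3516 0.1917 2.0598 0.0282 0.552  1.5047]
16 0 [0.3554 0.3451 2.0178 0.0318 0.4406 1.5036]
16 -0.009 [0.3558 0.3645 2.0109 0.0323 0.4281 1.5033]
desk [-0.6158  0.7731  1.5844 -0.1877  1.0219  1.0723]
20 0.07 [0.3535 0.2107 2.0162 0.0188 0.6463 1.5146]
20 0 [0.357  0.3592 1.9735 0.0202 0.5404 1.5156]
20 -0.009 [0.3574 0.378  1.9666 0.0204 0.5285 1.5157]
desk [-0.5998  0.7992  1.5441 -0.2184  1.1     1.1   ]
```

δ=10° works comfortably. I'll set the meter back on its free spot on the desk and regrasp it pitched.

```bash
python3 - <<'E'
from h import *
o=np.array([.4825,-.3835,0.]);M=Rz(-1.)
p,q=pose(o,M,0)
move_pose([.5,-.15,.2],q)
movel(p+[0,0,.06],frame=q,v=.25);
movel(p+[0,0,.004],v=.1); movel(p-[0,0,.0002],v=.02);st("down")
command_gripper(1.0);st("open")
p,q=pose(o,M,10)
move_pose(p,q);st("tilted")
command_gripper(0.0);wait(.2);st("grip")
movel(p+[0,0,.1],v=.12);wait(.1);st("lift")
a=read_camera("side");b=read_camera("top")
c=proj("side",[.48,-.38,.1])[0].astype(int);e=proj("top",[.48,-.38,.1])[0].astype(int);print(c,e)
r=lambda i,u:cv2.resize(i[u[1]-35:u[1]+35,u[0]-35:u[0]+35,::-1],(400,400),interpolation=cv2.INTER_CUBIC)
cv2.imwrite("pics/l.png",np.hstack([r(a,c),r(b,e)]))
E
```

```text
down t 13.96 tcp [ 0.4826 -0.3836  0.0191] F [ 0.6348 -0.0724 -1.0654] M [ 0.0015 -0.014   0.0329] w 39.87 ff 29.9
open t 14.83 tcp [ 0.4825 -0.3835  0.0188] F [-0.938   0.1695 -0.1689] M [ 0.0396 -0.0232  0.0285] w 88.18 ff 0.0
tilted t 15.14 tcp [ 0.4805 -0.3831  0.0188] F [ 0.2105  0.1957 -0.8738] M [ 0.0546 -0.0617 -0.0081] w 87.85 ff 0.0
grip t 16.14 tcp [ 0.4792 -0.3835  0.0193] F [-1.0228 -0.1442  1.1944] M [-0.0434  0.0614  0.0773] w 39.92 ff 29.9
lift t 17.23 tcp [ 0.4786 -0.383   0.1182] F [-0.3746 -0.3634 -2.2005] M [-0.0341 -0.1414  0.0172] w 40.04 ff 29.9
[324 150] [365 197]
```

View pics/l.png

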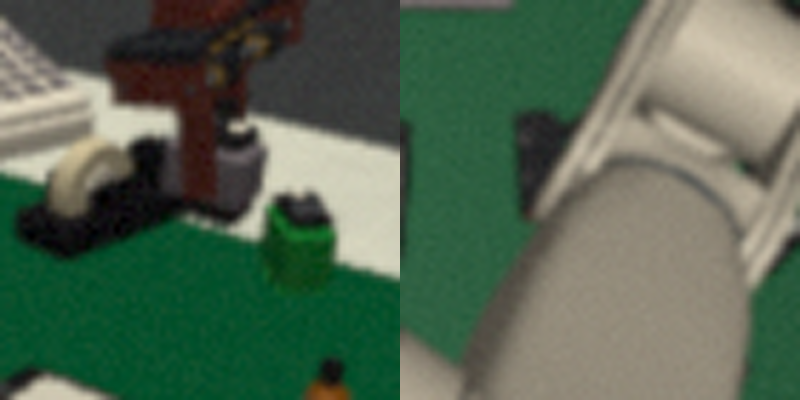

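The side view shows the meter lifted and still upright while the tool is pitched. On to the screen: standoff, then a slow approach.

```bash
python3 - <<'E'
from h import *
D=10
_,qd=pose(np.zeros(3),Rz(0),D)
movel([.5,-.15,.25],frame=qd,v=.25)
p,q=pose(P,RP,D,-.09);move_pose(p,q)
p,q=pose(P,RP,D,-.010);movel(p,v=.12)
wait(.3);f0=favg();np.save("f0.npy",f0);print(f0-np.r_[np.zeros(6),p],get_time())
a=read_camera("side");b=read_camera("top")
r=lambda i,u,v:cv2.resize(i[v-38:v+38,u-38:u+38,::-1],(400,400),interpolation=cv2.INTER_CUBIC)
cv2.imwrite("pics/s.png",np.hstack([r(a,217,200),r(b,213,182)]))
n=RP[:,2];base,_=pose(P,RP,D)
for h in np.arange(.008,-.0075,-.002):
    hit=movel(base+h*n,v=.02,until_force=2.);f=favg(6);d=f-f0
    print(round(h,4),hit,"Fn",(d[:3]@n).round(2),"Fm",(d[:3]@RP).round(2),"Mm",(d[3:6]@RP).round(3),"h",((f[6:]-base)@n).round(4))
    if d[:3]@n>2: break
print(get_time())
E
```

```text
[ 0.1354 -0.0599 -2.06   -0.1057  0.2984 -0.0001  0.      0.      0.0004] 21.1667
0.008 False Fn 0.21 Fm [-0.04 -0.03  0.21] Mm [-0.029  0.022  0.02 ] h 0.0079
0.006 False Fn -0.05 Fm [ 0.02  0.18 -0.05] Mm [-0.014  0.014  0.003] h 0.0059
0.004 False Fn -0.02 Fm [ 0.05  0.18 -0.02] Mm [-0.03   0.007  0.016] h 0.0039
0.002 False Fn -0.05 Fm [ 0.14 -0.06 -0.05] Mm [-0.028  0.022  0.04 ] h 0.0019
0.0 False Fn 4.08 Fm [ 0.02 -0.12  4.08] Mm [-0.041  0.077  0.014] h 0.0001
23.0167
```

View pics/s.png

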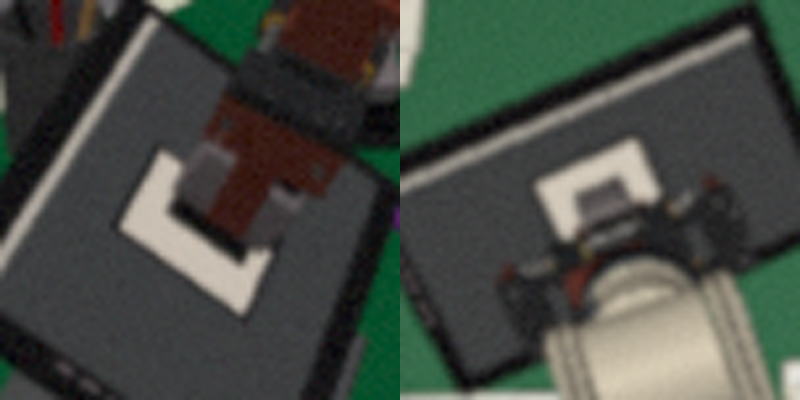

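The meter sits centred over the bright square, hood inside it with margin, and contact came at the expected height. To verify flushness, I'll tilt slightly about the rim while lightly pressed and watch the moment.

```bash
cat > probe.py <<'E'
from h import *
D=10;f0=np.load("f0.npy");O=P+.0015*RP[:,2]
def go(pitch,roll,c,n=12,v=.02):
    Rm=RP@R.from_euler("xy",[roll,pitch],degrees=True).as_matrix()
    p,q=pose(O,Rm,D,c);hit=movel(p,frame=q,v=v,until_force=14)
    f=favg(n);d=f-f0
    print("pitch",pitch,"roll",roll,"c",c,hit,"F",(d[:3]@RP).round(2),"M",(d[3:6]@RP).round(3),"t",round(get_time(),2))
E
python3 - <<'E'
from probe import *
go(0,0,.004)
for a in(1.2,2.4,-1.2,-2.4): go(a,0,.004)
for a in(1.2,2.4,-1.2,-2.4): go(0,a,.004)
go(0,0,.004)
E
```

```text
pitch 0 roll 0 c 0.004 False F [ 0.01 -0.24  4.58] M [-0.048  0.074  0.024] t 23.49
pitch 1.2 roll 0 c 0.004 False F [-0.08 -0.57  4.95] M [-0.077  0.041  0.019] t 23.94
pitch 2.4 roll 0 c 0.004 False F [-0.04 -0.07  5.33] M [-0.081  0.072  0.02 ] t 24.39
pitch -1.2 roll 0 c 0.004 False F [-2.91 -0.24  4.81] M [-0.067  0.839  0.032] t 24.84
pitch -2.4 roll 0 c 0.004 False F [-1.26  0.26  4.89] M [ 0.055  0.504 -0.011] t 25.29
pitch 0 roll 1.2 c 0.004 False F [2.27 0.25 4.72] M [-0.058 -0.321  0.015] t 25.74
pitch 0 roll 2.4 c 0.004 False F [ 1.87 -1.53  4.83] M [-0.403 -0.267  0.07 ] t 26.19
pitch 0 roll -1.2 c 0.004 False F [0.17 2.82 4.96] M [ 0.586  0.054 -0.051] t 26.81
pitch 0 roll -2.4 c 0.004 False F [-1.19  0.55  4.91] M [ 0.083  0.254 -0.008] t 27.26
pitch 0 roll 0 c 0.004 False F [-1.31 -2.12  4.87] M [-0.433  0.302  0.06 ] t 27.78
```

Lateral friction muddies that signal. A cleaner check is to touch the glass lightly at four spots inside the square, which measures its plane directly.

```bash
cat > touch.py <<'E'
from h import *
D=10;n=RP[:,2];pts=[];movel(pose(P,RP,D,-.006)[0],frame=pose(P,RP,D)[1],v=.05)
for dx,dy in((15,0),(0,20),(-15,0),(0,-20)):
    o=P+RP@np.array([dx,dy,0])/1000
    movel(pose(o,RP,D,-.0055)[0],v=.08);wait(.1)
    hit=movel(pose(o,RP,D,.004)[0],v=.012,until_force=2.2)
    a=[];b=[]
    for _ in range(8): a.append(get_tcp_pos());b.append(get_ft_force());wait(.01)
    h=(np.mean(a,0)-pose(o,RP,D)[0])@n
    print(dx,dy,hit,"h mm",round(h*1e3,3),"F",(np.mean(b,0)-np.load("f0.npy")[:3])@RP,"t",round(get_time(),2),flush=True);pts.append((dx,dy,h*1e3))
    movel(pose(o,RP,D,-.0045)[0],v=.08)
a=np.array(pts);s,*_=np.linalg.lstsq(np.c_[a[:,:2],np.ones(4)],a[:,2],rcond=None)
print("slope x,y deg",np.degrees(s[:2]),"h0",s[2])
E
python3 touch.py
```

```text
15 0 True h mm 0.628 F [1.9853 0.2372 3.267 ] t 29.1
0 20 True h mm 0.823 F [1.7405 0.4169 3.5376] t 30.47
-15 0 True h mm 0.833 F [2.3869 0.0853 3.5167] t 31.83
0 -20 True h mm 0.827 F [1.8813 0.2843 3.3109] t 33.2
slope x,y deg [-0.3924 -0.0059] h0 0.7778034412372739
```

```bash
cat > press.py <<'E'
from h import *
import sys
D=10;R2=RP@R.from_euler("y",.35,degrees=True).as_matrix();O=P+.0016*RP[:,2]
p,q=pose(O,R2,D,-.004);movel(p,frame=q,v=.05);wait(.15);f1=favg(10);print("free",(f1-np.load("f0.npy"))[:6],get_time());np.save("f1.npy",f1)
for c in(.003,.009):
    p,_=pose(O,R2,D,c);hit=movel(p,v=.02,until_force=12);d=favg(8)-f1
    print(c,hit,"F",d[:3]@R2,"M",d[3:6]@R2,"t",get_time(),flush=True)
a=read_camera("side");b=read_camera("top")
r=lambda i,u,v:cv2.resize(i[v-38:v+38,u-38:u+38,::-1],(400,400),interpolation=cv2.INTER_CUBIC)
cv2.imwrite("pics/f.png",np.hstack([r(a,217,200),r(b,213,182)]))
E
python3 press.py
```

```text
free [-0.1631  0.0194  0.0286 -0.0268  0.001   0.0162] 34.3167
0.003 False F [ 0.4445 -1.3974  4.6186] M [-0.2618 -0.0542  0.0061] t 34.95
0.009 False F [ 1.1646 -2.4149  6.4647] M [-0.4693 -0.1141  0.0442] t 35.5333
```

View pics/f.png

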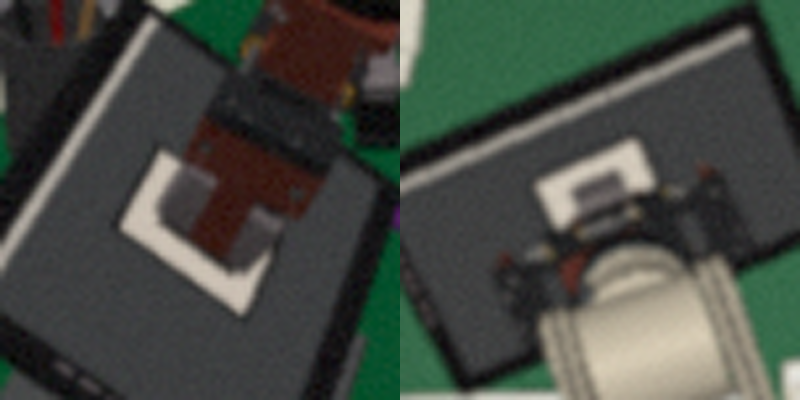

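The meter is centred in the bright square, hood hidden beneath the body. Normal force is 6.5 N (about 8.7 mm), with the centre of pressure well inside the rim. Handing in.

```bash
python3 - <<'E'
from h import *
print(job_done(),get_time())
E
```

```text
the job is handed in; nothing more can be done
the job is handed in; nothing more can be done
```

I handed the job in at about 35.5 s: the meter was zeroed on the white tile (6.6 N, hood about 9 mm in), then set down once on its original spot to be regripped because the wrist could not reach the screen with the first grip, and it is now held pressed in the bright square at 6.5 N (hood about 8.7 mm in), lined up to a fraction of a degree with the glass as measured by touch, with about 2.7 N of sideways load still on it.

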